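# Fit the two-up nest plate to the screen-printing board

## Robot

A 7-joint arm with a two-finger parallel gripper is mounted at the origin on the work surface. World frame = base frame: x ahead of the robot, y to its left, z up, the work surface at z = 0. Lengths are in m, angles in rad, forces in N, time in s.
With the tool pointing down it reaches from about 0.425 to 0.875 m from the base axis. Payload 4.7 kg.
Tool frame: the origin (TCP) lies at the very end of the fingers, on their centre line; the grasp point (between the pads) lies 19 mm behind it; x points along the fingers, z is the direction in which the jaws open and shut, and the axes are right-handed (so a half turn about x gives the same grasp; the last joint's range is limited). The gripper opens to 87 mm and grips with 3 to 60 N. Pads are 19 mm wide; open, the fingers measure 117 mm over their backs; the gripper's body (75 mm by 190 mm) begins 51 mm behind the grasp point.
Start: joints at [-1.121, 0.321, -0.07, 1.45, 0.023, 1.371, -0.057], TCP at [0.274, 0.589, 0.223] pointing down, gripper open.
Joint ranges: [-2.86, 2.86], [-0.3, 2.09], [-1.38, 1.24], [0.06, 2.45], [-1.56, 4.7], [0.09, 2.05], [-2.69, 2.69]. Speed limits (rad/s): [2.57, 2.57, 3.14, 3.14, 3.14, 3.14, 3.14].

## Interface

Orientations are given as a rotation vector (axis times angle).
In Python, from bench import telemetry, viewer, workorder gives the robot as it stands.
- The arm moves only by the shell command python3 -m creep 'ROWS' [FORCE]. ROWS is JSON, a list of rows, each an object of numbers: "fingers": the opening, from 0 (shut) to 1 (fully open); "x", "y", "z": the shift along the tool's x, y, z in units of 40 mm (1.0 is 40 mm); "twist": the turn about the tool's x in units of 5 degrees (1.0 is 5 degrees). In form: [{"fingers": .., "x": .., "y": .., "z": .., "twist": ..}, ...]. A call has 1 to 20 rows; each row is the pose to reach, as a shift and turn from the pose commanded when the call began, along the tool's axes at that moment; what a row does not reach only later rows make up. A row lasts 1/12 s, in which the tool goes at most 41.7 mm and 7.16 degrees, less where a joint would pass 70% of its speed; a pose out of reach is approached as far as the arm can. A call with a gripper value outside its range is refused whole. The fingers move at their own pace and stop on an object; FORCE is the grip in N (left out, the last holds). Time passes only in rows, so rows that repeat a pose let the fingers close. It gives the time, the measured TCP pose, the force and the opening at its end, in the units of the state.
- telemetry.get_state(): the state, without advancing time (a new reading comes with each control period).
- viewer.get_image(name): name is "scene" or "top"; returns a dict with "pixels" (480x640x3 uint8, red, green, blue), "z_map" (480x640 float32, m along the optical axis (not along the pixel's ray), 0 where there is no reading), "K" (3x3 intrinsics, pixels), "xyz" and "attitude" of the camera in the world. Camera axes: x right, y up, looking along -z (the intrinsics and any distortion apply to the point x, -y, -z); pixel columns grow to the right and rows downward; lengths in m; the calibration is good to about 2 mm. A picture is of the moment at which its call begins.
- workorder.close_job(): hands the job in, once; it reports no verdict.
The state is a dict: "time": time; "joint_positions": joint angles; "qd": joint speeds; "joint_torque": joint torques, N m; "position": TCP position; "tool_rot": TCP orientation; "ft_force": force on the tool from outside, world axes, zero at the start; "torque": the same for the moment, N m; "grip_width": opening from 0.0 (shut) to 1.0 (fully open).
Only numpy, scipy, OpenCV 4.12 (cv2) and the standard library are available. Lean on these libraries where they do the work, as an engineer would, in place of code of your own. Each camera call takes 0.05 s, during which the arm holds its last target.

## Task

Get the printing board ready for the next run: clear the spoiled wooden blank off the board so that it lies flat on the table, and fit the aluminium nest plate to the board, lowering it (not dropping it) over the two dowel pins so that both come up in its holes and it lies fully home, flat on the board. Either way round will do. Leave the ink and the other things on the table where they are.

Things in the scene. Friction and masses are not known exactly. Their poses are not given: they have to be found in the camera images.
- bed (a point): Printing board, fixed: white laminate on plywood, top 18 mm above the table. This point is on its top face, midway between its two dowel pins. x runs along the pin line to the far edge with the hinge clamps, y to its left edge, z up. The board spans x -125 to +205, y -120 to +120 mm about this point. Beyond its left (+y) edge the table beside the pins is clear for 100 mm.
- pin_near (a point): Top of the dowel pin nearer the robot, at x = -87 mm, y = 0 in the bed's axes: an upright steel pin 10 mm thick, 13 mm high above the board, the upper 6 mm tapering to a 4.4 mm wide tip.
- pin_far (a point): Top of the other, equal dowel pin, at x = +87 mm, y = 0 in the bed's axes. Beyond it, at x = 135 to 205 mm and y = 55 to 105 and -105 to -55 mm, two dark steel screen hinge clamps rise 80 mm above the board.
- plate_mid (a point): Centre (half-way up) of the loose nest plate: bare aluminium, 200 (x) by 125 (y) by 15 mm, about 0.5 kg, flat on the table right of the board. Two pockets 62 (x) by 80 (y) mm go right through, centred at x = -43 and +43 mm, leaving a web 24 mm wide (x), 80 mm long (y) at this point: take hold of it there, a finger in each pocket. Seated, this point is 7.5 mm above the bed point.
- plate_hole (a point): One of the plate's two round dowel holes, 12 mm wide, right through: its mouth in the top face at x = +87 mm, y = 0 from the plate's centre (7.5 mm above it). The other is at x = -87 mm, y = 0.
- blank_mid (a point): Centre, half-way up, of the spoiled blank: a loose plywood rectangle 60 mm (its x) by 78 mm (its y) by 8 mm thick, about 30 g, with a smeared black print on top, lying flat on the board between the pins. Flat on the table its centre is 4 mm up.
- ink_jar_mid (a point): Open jar of black ink, 76 mm across and 85 mm high, with a palette knife standing in it to a height of about 170 mm; on a piece of cardboard at the left. This point is on its axis, 42 mm up. To be left alone.
- ink_tin_mid (a point): Closed tin of ink, 74 mm across and 90 mm high, on the same cardboard; this point is its centre. To be left alone.
- squeegee_mid (a point): Hand squeegee 240 mm long, wooden handle and rubber blade, lying flat beyond the plate on the right, 26 mm high; this point is near its middle. To be left alone.
- stack_mid (a point): Neat stack of clean blanks, 64 by 82 by 48 mm high, to the left of the board's far end; this point is its centre. To be left alone.
- tape_roll_mid (a point): Roll of masking tape lying flat, 100 mm across, 24 mm high, at the right; this point is its centre. To be left alone.

How it is judged:
By the outcome, as a careful person would: the job done as asked, in the order asked, and still so for the second after the job is handed in, with the robot touching nothing.
It also fails if it takes over 64 s, if anything falls off the work surface, if the arm or the gripper's body presses on something with over 40 N, if the wrist force passes 120 N, or if a joint passes its speed limit or range.

## Working session

There is one attempt and no reset: what is moved stays moved. The work goes in short steps, Python scripts to look and compute and a shell command to move; the robot and the scene stay as the last step left them, time stands still between calls to the robot, and variables do not carry over. Pictures are saved under pics/ and viewed, and the job is handed in when it is done.

```bash
ls; mkdir -p pics; python3 - <<'E'
from bench import telemetry, viewer
import cv2,numpy as np
print(telemetry.get_state())
for n in("scene","top"):
    d=viewer.get_image(n); cv2.imwrite(f"pics/{n}0.png",d["pixels"][:,:,::-1]); np.savez(f"{n}0.npz",**d)
    print(n,d.keys(),d["K"],d["xyz"],d["attitude"])
E
```

```text
pics
{'time': 0.0, 'joint_positions': array([-1.12090801,  0.32185974, -0.07009488,  1.45166673,  0.02265331,
        1.37078969, -0.05691987]), 'qd': array([-0.00073522,  0.00080004,  0.00055952, -0.00018019, -0.0006107 ,
        0.00073465, -0.00065518]), 'joint_torque': array([ 2.05362194e-04, -4.91298294e+01, -4.04154276e-01, -3.12532425e+01,
       -6.41836273e-02,  4.36759565e-02,  1.65912284e-04]), 'position': array([0.27420677, 0.58872582, 0.2214419 ]), 'tool_rot': array([-0.88366925,  1.38598039,  0.88176243]), 'ft_force': array([ 0.44253877, -0.07906189,  0.04775839]), 'torque': array([0.01488525, 0.00902061, 0.01162742]), 'grip_width': 1.0012624788874658}
scene dict_keys(['pixels', 'z_map', 'K', 'xyz', 'attitude']) [[473.58746448   0.         324.17546367]
 [  0.         473.58746448 232.65224842]
 [  0.           0.           1.        ]] [ 1.6275095  -0.04824117  1.18098687] [0.59138271 0.57942708 1.4286168 ]
top dict_keys(['pixels', 'z_map', 'K', 'xyz', 'attitude']) [[523.96622537   0.         323.99387892]
 [  0.         523.96622537 235.53690031]
 [  0.           0.           1.        ]] [ 0.40951812 -0.00958632  1.48178619] [ 0.08948252 -0.09587368 -1.55925071]
```

View pics/scene0.png

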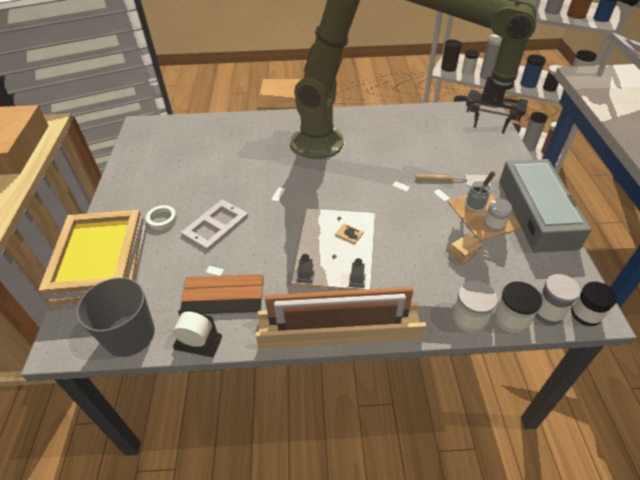

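View pics/top0.png

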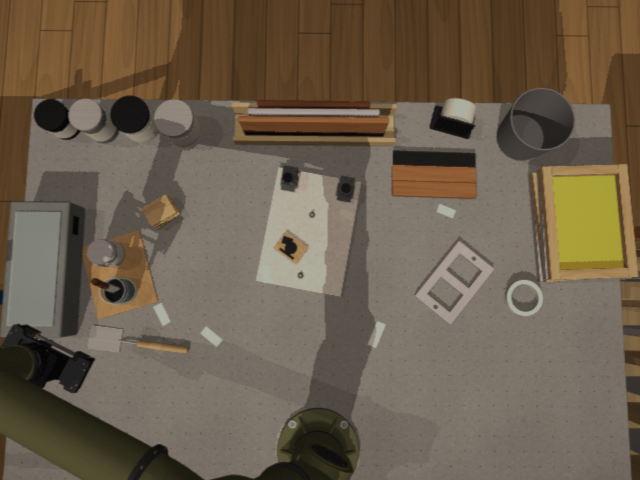

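Top view: pins at about (300,275) and (312,214), blank at (291,247), plate at (455,281). Now zooming in for accurate pixels.

```bash
cat > h.py <<'E'
import numpy as np,cv2
from scipy.spatial.transform import Rotation as R
def load(n): return dict(np.load(n))
def ray(d,u,v):
    K=d["K"]; p=np.array([(u-K[0,2])/K[0,0],-(v-K[1,2])/K[1,1],-1.0])
    return d["xyz"],R.from_rotvec(d["attitude"]).as_matrix()@p
def atz(d,u,v,z):
    o,r=ray(d,u,v); return o+r*(z-o[2])/r[2]
def dep(d,u,v):
    o,r=ray(d,u,v); return o+r*float(d["z_map"][int(round(v)),int(round(u))])
def proj(d,P):
    q=R.from_rotvec(d["attitude"]).as_matrix().T@(np.asarray(P)-d["xyz"]); K=d["K"]
    return K[0,0]*q[0]/-q[2]+K[0,2], K[1,1]*q[1]/q[2]+K[1,2]
def tri(d1,p1,d2,p2):
    o1,r1=ray(d1,*p1);o2,r2=ray(d2,*p2)
    A=np.stack([r1,-r2],1);s=np.linalg.lstsq(A,o2-o1,rcond=None)[0]
    a=o1+r1*s[0];b=o2+r2*s[1];return (a+b)/2,np.linalg.norm(a-b)
def crop(d,u0,v0,w,h,s,fn):
    im=d["pixels"][v0:v0+h,u0:u0+w,::-1]; im=cv2.resize(im,None,fx=s,fy=s,interpolation=cv2.INTER_CUBIC)
    for k in range(0,w,10): cv2.putText(im,str(u0+k),(k*s,8),0,.3,(0,0,255),1); cv2.line(im,(k*s,10),(k*s,14),(0,0,255),1)
    for k in range(0,h,10): cv2.putText(im,str(v0+k),(0,k*s+4),0,.3,(0,0,255),1)
    cv2.imwrite(fn,im)
E
python3 - <<'E'
from h import *
t=load("top0.npz");s=load("scene0.npz")
crop(t,250,160,120,145,4,"pics/tb.png")
crop(t,405,230,100,100,6,"pics/tp.png")
crop(s,285,200,100,95,6,"pics/sb.png")
crop(s,170,190,90,65,8,"pics/sp.png")
E
```

```text
(no output)
```

View pics/tb.png

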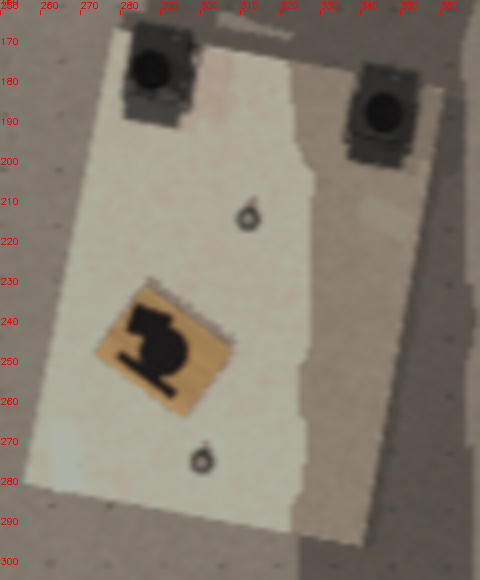

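View pics/tp.png

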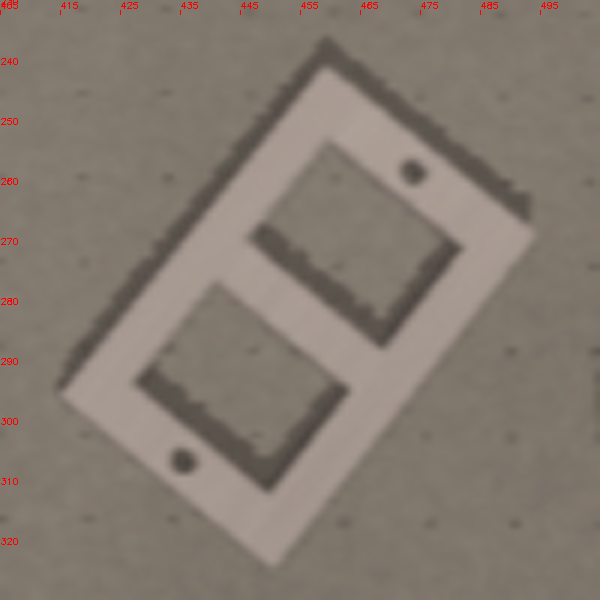

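View pics/sb.png

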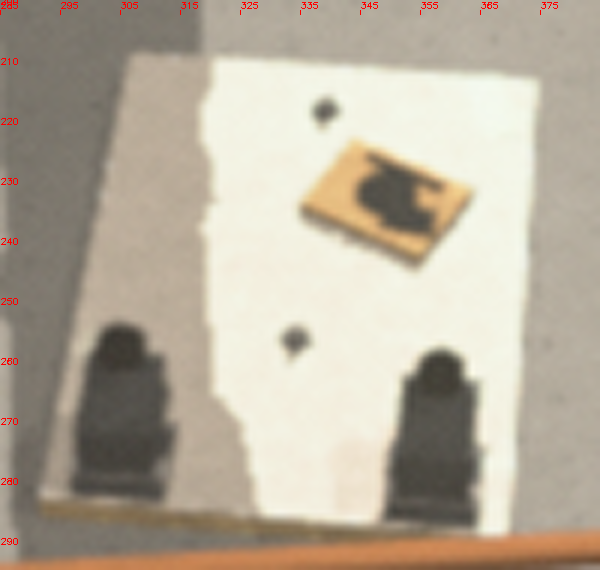

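View pics/sp.png

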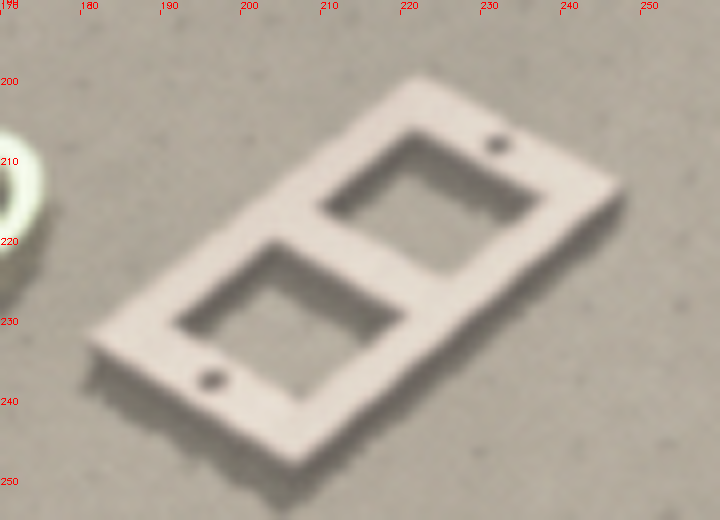

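```bash
cat > m.py <<'E'
from h import *
t=load("top0.npz");s=load("scene0.npz")
def c(u0,v0,k,p): return (u0+(p[0]+.5)/k-.5, v0+(p[1]+.5)/k-.5)
T=lambda p:c(250,160,4,p); P=lambda p:c(405,230,6,p); S=lambda p:c(285,200,6,p); Q=lambda p:c(170,190,8,p)
pairs={
'bFL':(T((115,28)),S((512,536))),'bFR':(T((443,87)),S((40,497))),'bNR':(T((362,545)),S((128,53))),'bNL':(T((22,486)),S((539,79))),
'pinF':(T((248,218)),S((295,341))),'pinN':(T((202,461)),S((325,110))),
'blF':(T((150,284)),S((418,262))),'blR':(T((233,350)),S((303,208))),'blN':(T((185,416)),S((352,140))),'blL':(T((95,350)),S((474,190))),
'plxmax':(P((327,66)),Q((296,464))),'plymin':(P((536,234)),Q((90,334))),'plxmin':(P((274,567)),Q((418,75))),'plymax':(P((62,395)),Q((626,186))),
'hF':(P((413,172)),Q((212,380))),'hN':(P((183,461)),Q((497,145)))}
Z=dict(b=.018,pi=.031,bl=.026,pl=.015,hF=.015,hN=.015)
for k,(a,b) in pairs.items():
    X,e=tri(t,a,s,b); z=Z[k] if k in Z else Z.get(k[:2],.018)
    print(k,'tri',X.round(4),round(e*1e3,1),'top@z',atz(t,*a,z).round(4)[:2],'sc@z',atz(s,*b,z).round(4)[:2],'dep',dep(t,*a).round(4))
E
python3 m.py
```

```text
bFL tri [0.7799 0.1197 0.0205] 5.0 top@z [0.7803 0.1174] sc@z [0.778  0.1226] dep [0.7804 0.1175 0.0175]
bFR tri [ 0.739  -0.1158  0.0211] 1.8 top@z [ 0.7397 -0.117 ] sc@z [ 0.7367 -0.1151] dep [ 0.7433 -0.1181  0.0022]
bNR tri [ 0.4151 -0.0603  0.0209] 1.4 top@z [ 0.4151 -0.0611] sc@z [ 0.4121 -0.0596] dep [ 0.4152 -0.0617 -0.0007]
bNL tri [0.4537 0.1771 0.0199] 3.3 top@z [0.4537 0.1757] sc@z [0.4518 0.1792] dep [ 4.542e-01  1.780e-01 -3.000e-04]
pinF tri [0.6436 0.0216 0.0204] 1.8 top@z [0.6418 0.0205] sc@z [0.6526 0.0219] dep [0.6424 0.0206 0.0276]
pinN tri [0.4721 0.0514 0.022 ] 1.7 top@z [0.4717 0.0502] sc@z [0.4811 0.0515] dep [0.4715 0.0501 0.0342]
blF tri [0.5955 0.0911 0.0246] 4.6 top@z [0.5952 0.0886] sc@z [0.5967 0.0932] dep [0.5967 0.0894 0.0145]
blR tri [0.5497 0.0319 0.0236] 3.8 top@z [0.5494 0.03  ] sc@z [0.552  0.0336] dep [0.55   0.0301 0.0196]
blN tri [0.5029 0.0639 0.0277] 2.5 top@z [0.503  0.0627] sc@z [0.5012 0.0653] dep [0.5035 0.0631 0.0188]
blL tri [0.5483 0.1276 0.0292] 3.5 top@z [0.5484 0.1262] sc@z [0.5452 0.1299] dep [0.5493 0.127  0.0174]
plxmax tri [ 0.5728 -0.3937  0.0172] 2.8 top@z [ 0.5731 -0.3957] sc@z [ 0.571  -0.3929] dep [ 0.5739 -0.3976  0.0081]
plymin tri [ 0.4947 -0.4887  0.0202] 2.7 top@z [ 0.4951 -0.4918] sc@z [ 0.4901 -0.4892] dep [ 0.4957 -0.4953  0.0042]
plxmin tri [ 0.3406 -0.364   0.0189] 2.7 top@z [ 0.3404 -0.3663] sc@z [ 0.3366 -0.3637] dep [ 0.3399 -0.3691  0.0037]
plymax tri [ 0.4183 -0.2669  0.0174] 4.2 top@z [ 0.4183 -0.2694] sc@z [ 0.4162 -0.2652] dep [ 0.4183 -0.2695  0.0143]
hF tri [ 0.5233 -0.4334  0.0178] 1.4 top@z [ 0.5236 -0.435 ] sc@z [ 0.5208 -0.4336] dep [ 0.5246 -0.4388  0.0016]
hN tri [ 0.3885 -0.324   0.0178] 0.9 top@z [ 0.3885 -0.3251] sc@z [ 0.3856 -0.3242] dep [ 0.3883 -0.3282  0.0007]
```

```bash
cat > f.py <<'E'
from m import *
from scipy.optimize import least_squares
def fit(model,keys,w=None):
    out={}
    for nm,cams in (('both',(0,1)),('top',(0,)),('scene',(1,))):
        def r(p):
            c,sn=np.cos(p[2]),np.sin(p[2]);o=[]
            for k in keys:
                mx,my,mz=model[k];X=[p[0]+c*mx-sn*my,p[1]+sn*mx+c*my,mz]
                for i in cams: o+=list(np.array(proj((t,s)[i],X))-pairs[k][i])
            return np.array(o)
        q=least_squares(r,[.55,0,-.3]);print(nm,q.x[:2].round(4),np.degrees(q.x[2]).round(2),'rms px',np.sqrt(np.mean(q.fun**2)).round(2))
print('bed');fit({'bFL':(.205,.12,.018),'bFR':(.205,-.12,.018),'bNR':(-.125,-.12,.018),'bNL':(-.125,.12,.018),'pinF':(.087,0,.025),'pinN':(-.087,0,.025)},['bFL','bFR','bNR','bNL','pinF','pinN'])
print('pins');fit({'pinF':(.087,0,.025),'pinN':(-.087,0,.025)},['pinF','pinN'])
print('plate');fit({'plxmax':(.1,.0625,.015),'plymin':(.1,-.0625,.015),'plxmin':(-.1,-.0625,.015),'plymax':(-.1,.0625,.015),'hF':(.087,0,.015),'hN':(-.087,0,.015)},['plxmax','plymin','plxmin','plymax','hF','hN'])
print('blank');fit({'blF':(-.03,.039,.026),'blL':(-.03,.039,.026)} if 0 else {'blF':(.03,.039,.026),'blL':(-.03,.039,.026),'blN':(-.03,-.039,.026),'blR':(.03,-.039,.026)},['blF','blL','blN','blR'])
E
python3 f.py | grep -v tri; python3 - <<'E'
from h import *
from bench import telemetry
t=load("top0.npz") if 0 else load("top0.npz")
for n,p in dict(jar=(118,290),knife=(98,283),tin=(102,252),stack=(160,211),knifehandle=(160,347),tag=(211,336),tag2=(162,314)).items(): print(n,dep(t,*p).round(3))
st=telemetry.get_state();print(R.from_rotvec(st['tool_rot']).as_matrix().round(4))
E
```

```text
bed
both [0.5575 0.0366] -9.76 rms px 0.5
top [0.5577 0.0356] -9.81 rms px 0.26
scene [0.5572 0.0381] -9.73 rms px 0.5
pins
both [0.5585 0.0363] -9.83 rms px 0.43
top [0.5574 0.0356] -9.91 rms px 0.07
scene [0.5614 0.0371] -9.8 rms px 0.08
plate
both [ 0.4556 -0.3794] -39.14 rms px 0.46
top [ 0.4565 -0.3806] -39.08 rms px 0.18
scene [ 0.4534 -0.3781] -39.27 rms px 0.19
blank
both [0.549  0.0784] -36.25 rms px 0.6
top [0.549  0.0769] -36.86 rms px 0.43
scene [0.5488 0.0805] -35.11 rms px 0.36
jar [0.425 0.539 0.061]
knife [0.441 0.553 0.156]
tin [0.524 0.572 0.098]
stack [0.645 0.442 0.042]
knifehandle [0.271 0.432 0.018]
tag [0.301 0.297 0.   ]
tag2 [ 0.36   0.436 -0.002]
[[-6.000e-04 -9.065e-01  4.221e-01]
 [-1.600e-03  4.221e-01  9.065e-01]
 [-1.000e+00 -1.000e-04 -1.700e-03]]
```

```bash
cat > plan.py <<'E'
import sys
from h import *
from bench import telemetry
x,y,z,yaw=map(float,sys.argv[1:5])
st=telemetry.get_state();M=R.from_rotvec(st['tool_rot']).as_matrix()
d=M.T@(np.array([x,y,z])-st['position'])/.04
cur=np.degrees(np.arctan2(M[1,2],M[0,2]));dy=(yaw-cur+180)%360-180
print('t',round(st['time'],2),'pos',st['position'].round(4),'yaw',cur.round(2),'w',round(st['grip_width'],3),'F',st['ft_force'].round(1),'tilt x',M[:,0].round(4))
print('shift units',d.round(3),'twist',round(-dy/5,3),'q7',st['joint_positions'][6].round(2))
E
python3 plan.py .549 .078 .10 -36.5
```

```text
t 0.1 pos [0.2743 0.5888 0.2216] yaw 65.03 w 1.0 F [-0.   0.3  0.2] tilt x [-6.0e-04 -1.6e-03 -1.0e+00]
shift units [  3.056 -11.617  -8.671] twist 20.306 q7 -0.06
```

```bash
python3 -m creep '[{"fingers":1,"x":0,"y":-3,"z":-2.2,"twist":5},{"fingers":1,"x":0,"y":-6,"z":-4.4,"twist":10},{"fingers":1,"x":0,"y":-11.6,"z":-8.67,"twist":20.3},{"fingers":1,"x":0,"y":-11.6,"z":-8.67,"twist":20.3},{"fingers":1,"x":0,"y":-11.6,"z":-8.67,"twist":20.3},{"fingers":1,"x":0,"y":-11.6,"z":-8.67,"twist":20.3},{"fingers":1,"x":0,"y":-11.6,"z":-8.67,"twist":20.3},{"fingers":1,"x":0,"y":-11.6,"z":-8.67,"twist":20.3},{"fingers":1,"x":0,"y":-11.6,"z":-8.67,"twist":20.3},{"fingers":1,"x":0,"y":-11.6,"z":-8.67,"twist":20.3},{"fingers":1,"x":0,"y":-11.6,"z":-8.67,"twist":20.3},{"fingers":1,"x":0,"y":-11.6,"z":-8.67,"twist":20.3},{"fingers":1,"x":0,"y":-11.6,"z":-8.67,"twist":20.3},{"fingers":1,"x":0.5,"y":-11.6,"z":-8.67,"twist":20.3},{"fingers":1,"x":1.3,"y":-11.6,"z":-8.67,"twist":20.3},{"fingers":1,"x":2.1,"y":-11.6,"z":-8.67,"twist":20.3},{"fingers":1,"x":3,"y":-11.6,"z":-8.67,"twist":20.3},{"fingers":1,"x":3.05,"y":-11.6,"z":-8.67,"twist":20.3},{"fingers":1,"x":3.05,"y":-11.6,"z":-8.67,"twist":20.3},{"fingers":1,"x":3.05,"y":-11.6,"z":-8.67,"twist":20.3}]' 20; python3 plan.py .549 .078 .022 -36.5; python3 - <<'E'
from h import *
from bench import viewer
for n in("scene","top"):
    d=viewer.get_image(n);np.savez(n+"1.npz",**d)
crop(load("scene1.npz"),270,140,120,150,4,"pics/s1.png")
crop(load("top1.npz"),240,160,130,145,4,"pics/t1.png")
a=cv2.imread("pics/s1.png");b=cv2.imread("pics/t1.png")
o=np.zeros((600,800,3),np.uint8);b=cv2.resize(b,None,fx=.6,fy=.6);o[:a.shape[0],:a.shape[1]]=a;o[:b.shape[0],480:480+b.shape[1]]=b;cv2.imwrite("pics/st1.png",o)
E
```

```text
time: 1.77
position: [0.5496, 0.0792, 0.102]
tool_rot: [0.499, 1.511, -0.497]
ft_force: [-0.0, 0.2, 0.8]
grip_width: 0.998
t 1.77 pos [0.5496 0.0792 0.102 ] yaw -36.45 w 0.998 F [-0.   0.2  0.8] tilt x [ 1.6e-03  3.0e-04 -1.0e+00]
shift units [ 2.    -0.036  0.005] twist 0.009 q7 -0.74
```

View pics/st1.png

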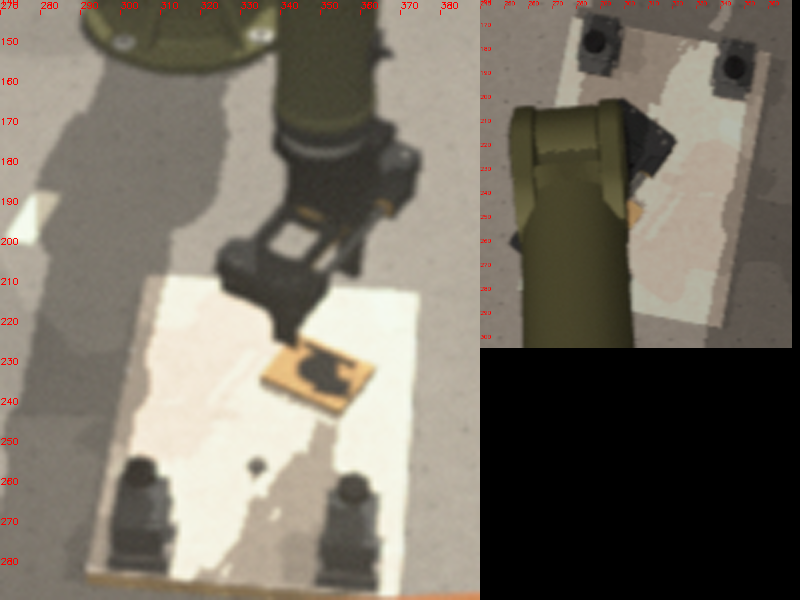

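```bash
python3 - <<'E'
from h import *
s=load("scene1.npz")
c=np.array([.5496,.0792,.102]);j=np.array([np.cos(np.radians(-36.5)),np.sin(np.radians(-36.5)),0])
for k in (-.0585,-.0435,.0435,.051,.0585): print(k,np.round(proj(s,c+k*j),1))
crop(s,325,200,60,60,10,"pics/s1b.png")
E
```

```text
-0.0585 [358.3 206.3]
-0.0435 [356. 209.]
0.0435 [342.1 225.1]
0.051 [340.8 226.5]
0.0585 [339.6 227.9]
```

View pics/s1b.png

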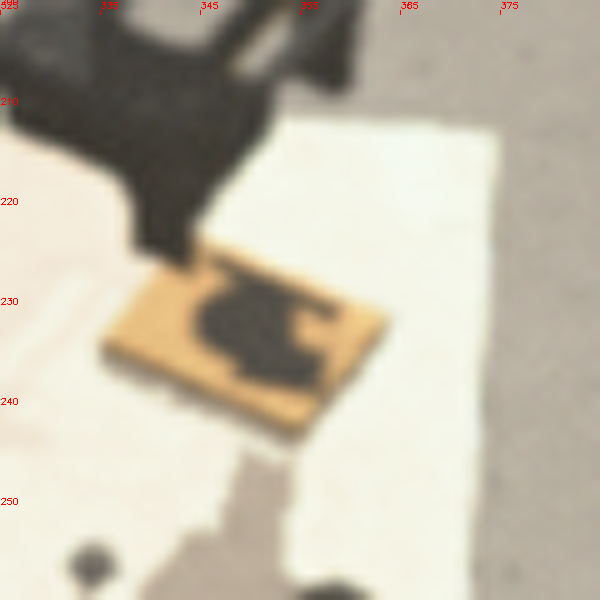

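```bash
python3 -m creep '[{"fingers":1,"x":0.6,"y":0,"z":0,"twist":0},{"fingers":1,"x":1.2,"y":0,"z":0,"twist":0},{"fingers":1,"x":1.6,"y":0,"z":0,"twist":0},{"fingers":1,"x":1.85,"y":0,"z":0,"twist":0},{"fingers":1,"x":1.98,"y":0,"z":0,"twist":0},{"fingers":1,"x":1.98,"y":0,"z":0,"twist":0},{"fingers":1,"x":1.98,"y":0,"z":0,"twist":0}]' 15; python3 plan.py .549 .078 .021 -36.5
```

```text
time: 2.45
position: [0.5497, 0.0792, 0.0226]
tool_rot: [0.499, 1.511, -0.497]
ft_force: [0.3, -0.2, -0.6]
grip_width: 1.004
t 2.45 pos [0.5497 0.0792 0.0226] yaw -36.46 w 1.004 F [ 0.3 -0.2 -0.6] tilt x [ 2.e-03  6.e-04 -1.e+00]
shift units [ 0.04  -0.035  0.004] twist 0.008 q7 -0.69
```

```bash
python3 -m creep '[{"fingers":1,"x":0.05,"y":0,"z":0,"twist":0},{"fingers":1,"x":0.05,"y":0,"z":0,"twist":0},{"fingers":0.4,"x":0.05,"y":0,"z":0,"twist":0},{"fingers":0.4,"x":0.05,"y":0,"z":0,"twist":0},{"fingers":0.4,"x":0.05,"y":0,"z":0,"twist":0},{"fingers":0.4,"x":0.05,"y":0,"z":0,"twist":0},{"fingers":0.4,"x":0.05,"y":0,"z":0,"twist":0},{"fingers":0.4,"x":0.05,"y":0,"z":0,"twist":0},{"fingers":0.4,"x":0.05,"y":0,"z":0,"twist":0},{"fingers":0.4,"x":0.05,"y":0,"z":0,"twist":0}]' 15; python3 plan.py .586 .206 .12 -9.8
```

```text
time: 3.28
position: [0.5486, 0.0791, 0.0194]
tool_rot: [0.498, 1.513, -0.498]
ft_force: [-0.4, 0.2, 1.0]
grip_width: 0.688
t 3.28 pos [0.5486 0.0791 0.0194] yaw -36.47 w 0.688 F [-0.4  0.2  1. ] tilt x [-0.e+00  2.e-04 -1.e+00]
shift units [-2.513  3.107 -1.135] twist -5.333 q7 -0.69
```

```bash
python3 -m creep '[{"fingers":0.4,"x":-0.3,"y":0,"z":0,"twist":0},{"fingers":0.4,"x":-0.9,"y":0,"z":0,"twist":0},{"fingers":0.4,"x":-1.6,"y":0,"z":0,"twist":0},{"fingers":0.4,"x":-2.0,"y":0.6,"z":-0.2,"twist":-1},{"fingers":0.4,"x":-2.0,"y":1.3,"z":-0.5,"twist":-2.2},{"fingers":0.4,"x":-2.0,"y":2.0,"z":-0.8,"twist":-3.5},{"fingers":0.4,"x":-2.0,"y":2.7,"z":-1,"twist":-4.8},{"fingers":0.4,"x":-2.0,"y":3.1,"z":-1.13,"twist":-5.33},{"fingers":0.4,"x":-2.0,"y":3.1,"z":-1.13,"twist":-5.33},{"fingers":0.4,"x":-2.0,"y":3.1,"z":-1.13,"twist":-5.33},{"fingers":0.4,"x":-2.0,"y":3.1,"z":-1.13,"twist":-5.33}]' 15; python3 plan.py .587 .2057 .003 -9.8; python3 - <<'E'
from h import *
from bench import viewer
d=viewer.get_image("scene");np.savez("scene2.npz",**d)
crop(d,290,130,130,150,4,"pics/s2.png")
E
```

```text
time: 4.2
position: [0.586, 0.204, 0.0996]
tool_rot: [0.135, 1.566, -0.137]
ft_force: [0.1, -0.8, -0.8]
grip_width: 0.689
t 4.2 pos [0.586  0.204  0.0996] yaw -9.94 w 0.689 F [ 0.1 -0.8 -0.8] tilt x [-0.     -0.0012 -1.    ]
shift units [2.416 0.049 0.016] twist -0.028 q7 -0.46
```

View pics/s2.png

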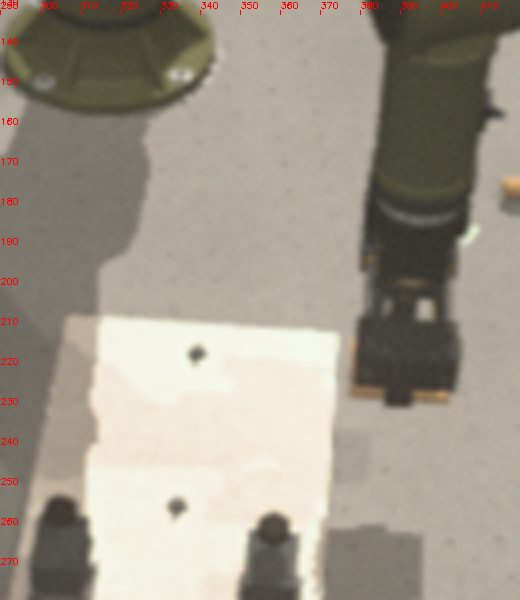

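Scene view: the board is clear, both pins are visible at about (338,217) and (333,256), and the blank is held level with its edge at about (378–402, 228). Lowering it to the table.

```bash
python3 -m creep '[{"fingers":0.4,"x":0.6,"y":0.05,"z":0,"twist":0},{"fingers":0.4,"x":1.3,"y":0.05,"z":0,"twist":0},{"fingers":0.4,"x":1.9,"y":0.05,"z":0,"twist":0},{"fingers":0.4,"x":2.2,"y":0.05,"z":0,"twist":0},{"fingers":0.4,"x":2.35,"y":0.05,"z":0,"twist":0},{"fingers":0.4,"x":2.42,"y":0.05,"z":0,"twist":0},{"fingers":0.4,"x":2.42,"y":0.05,"z":0,"twist":0},{"fingers":0.4,"x":2.42,"y":0.05,"z":0,"twist":0}]' 15; python3 plan.py .587 .2057 .002 -9.8
```

```text
time: 4.92
position: [0.5875, 0.2077, 0.004]
tool_rot: [0.136, 1.565, -0.134]
ft_force: [0.4, -0.5, -0.5]
grip_width: 0.688
t 4.92 pos [0.5875 0.2077 0.004 ] yaw -9.85 w 0.688 F [ 0.4 -0.5 -0.5] tilt x [ 2.1e-03  9.0e-04 -1.0e+00]
shift units [ 0.05  -0.05  -0.003] twist -0.01 q7 -0.43
```

```bash
python3 -m creep '[{"fingers":0.4,"x":0.04,"y":0,"z":0,"twist":0},{"fingers":0.4,"x":0.04,"y":0,"z":0,"twist":0},{"fingers":0.4,"x":0.04,"y":0,"z":0,"twist":0},{"fingers":0.9,"x":0.04,"y":0,"z":0,"twist":0},{"fingers":0.9,"x":0.04,"y":0,"z":0,"twist":0},{"fingers":0.9,"x":0.04,"y":0,"z":0,"twist":0},{"fingers":0.9,"x":0.04,"y":0,"z":0,"twist":0},{"fingers":0.9,"x":-0.4,"y":0,"z":0,"twist":0},{"fingers":0.9,"x":-1.2,"y":0,"z":0,"twist":0},{"fingers":0.9,"x":-2.2,"y":0,"z":0,"twist":0},{"fingers":0.9,"x":-3,"y":0,"z":0,"twist":0},{"fingers":0.9,"x":-3,"y":0,"z":0,"twist":0}]' 15; python3 plan.py .456 -.3795 .12 -39.1
```

```text
time: 5.92
position: [0.591, 0.209, 0.1307]
tool_rot: [0.14, 1.555, -0.129]
ft_force: [0.7, 0.6, 1.5]
grip_width: 0.898
t 5.92 pos [0.591  0.209  0.1307] yaw -9.84 w 0.898 F [0.7 0.6 1.5] tilt x [ 0.0119  0.0056 -0.9999]
shift units [  0.145 -15.075  -0.814] twist 5.852 q7 -0.47
```

```bash
python3 - <<'E'
from h import *
from bench import viewer
d=viewer.get_image("scene")
crop(d,290,130,130,150,4,"pics/s3.png")
d=viewer.get_image("scene")
E
python3 plan.py .456 -.3795 .12 -39.1
```

```text
t 6.02 pos [0.5875 0.208  0.1245] yaw -9.82 w 0.901 F [ 1.   0.1 -1. ] tilt x [ 0.0034  0.0018 -1.    ]
shift units [  0.075 -15.032  -0.735] twist 5.856 q7 -0.47
```

View pics/s3.png

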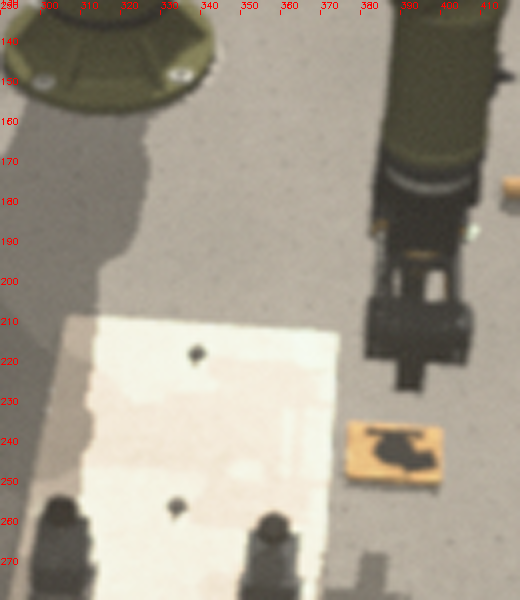

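```bash
python3 -m creep '[{"fingers":0.82,"x":0,"y":-0.8,"z":0,"twist":0},{"fingers":0.82,"x":0,"y":-2,"z":-0.1,"twist":1},{"fingers":0.82,"x":0,"y":-3,"z":-0.1,"twist":2},{"fingers":0.82,"x":0,"y":-4,"z":-0.2,"twist":3},{"fingers":0.82,"x":0,"y":-5,"z":-0.3,"twist":3},{"fingers":0.82,"x":0,"y":-6,"z":-0.3,"twist":4},{"fingers":0.82,"x":0,"y":-7,"z":-0.4,"twist":4},{"fingers":0.82,"x":0,"y":-8,"z":-0.4,"twist":5},{"fingers":0.82,"x":0,"y":-9,"z":-0.5,"twist":5},{"fingers":0.82,"x":0,"y":-10,"z":-0.5,"twist":5.85},{"fingers":0.82,"x":0,"y":-11,"z":-0.6,"twist":5.85},{"fingers":0.82,"x":0,"y":-12,"z":-0.6,"twist":5.85},{"fingers":0.82,"x":0,"y":-13,"z":-0.7,"twist":5.85},{"fingers":0.82,"x":0,"y":-14,"z":-0.73,"twist":5.85},{"fingers":0.82,"x":0,"y":-14.7,"z":-0.73,"twist":5.85},{"fingers":0.82,"x":0,"y":-15.03,"z":-0.73,"twist":5.85},{"fingers":0.82,"x":0.1,"y":-15.03,"z":-0.73,"twist":5.85},{"fingers":0.82,"x":0.1,"y":-15.03,"z":-0.73,"twist":5.85},{"fingers":0.82,"x":0.1,"y":-15.03,"z":-0.73,"twist":5.85},{"fingers":0.82,"x":0.1,"y":-15.03,"z":-0.73,"twist":5.85}]' 15; python3 plan.py .456 -.3795 .005 -39.1;  python3 - <<'E'
from h import *
from bench import viewer
d=viewer.get_image("scene");np.savez("scene4.npz",**d)
crop(d,160,140,110,120,5,"pics/s4.png")
t=viewer.get_image("top");crop(t,230,160,150,145,4,"pics/t4.png");np.savez("top4.npz",**t)
E
python3 plan.py .456 -.3795 .005 -39.1
```

```text
time: 7.68
position: [0.4557, -0.3776, 0.1177]
tool_rot: [0.533, 1.506, -0.53]
ft_force: [-0.5, 0.2, -0.1]
grip_width: 0.819
t 7.68 pos [ 0.4557 -0.3776  0.1177] yaw -38.91 w 0.819 F [-0.5  0.2 -0.1] tilt x [-9.0e-04  1.9e-03 -1.0e+00]
shift units [ 2.816 -0.035  0.042] twist 0.038 q7 0.16
t 7.78 pos [ 0.4559 -0.3781  0.1183] yaw -38.92 w 0.816 F [-0.8  0.1 -0. ] tilt x [ 1.e-04  1.e-03 -1.e+00]
shift units [ 2.832 -0.027  0.026] twist 0.036 q7 0.16
```

View pics/s4.png

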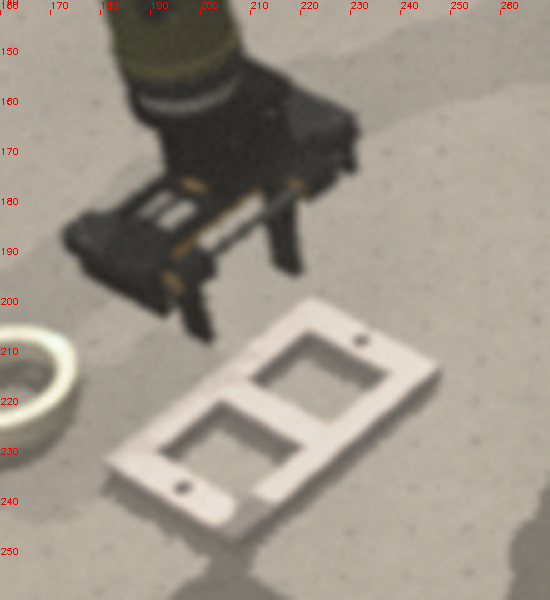

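View pics/t4.png

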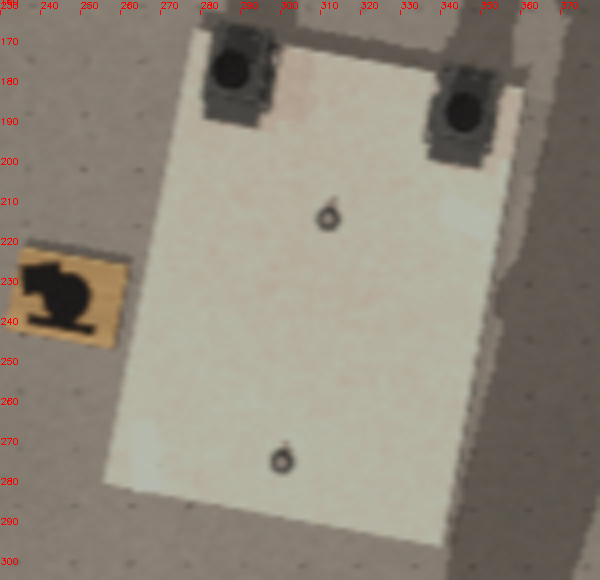

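Blank lies flat and clear left of the board (about (247,233) in the top view); the jaws are lined up over the web. Descending and gripping.

```bash
python3 -m creep '[{"fingers":0.82,"x":0.6,"y":-0.02,"z":0.02,"twist":0},{"fingers":0.82,"x":1.3,"y":-0.02,"z":0.02,"twist":0},{"fingers":0.82,"x":1.9,"y":-0.02,"z":0.02,"twist":0},{"fingers":0.82,"x":2.4,"y":-0.02,"z":0.02,"twist":0},{"fingers":0.82,"x":2.7,"y":-0.02,"z":0.02,"twist":0},{"fingers":0.82,"x":2.83,"y":-0.02,"z":0.02,"twist":0},{"fingers":0.82,"x":2.83,"y":-0.02,"z":0.02,"twist":0},{"fingers":0.82,"x":2.83,"y":-0.02,"z":0.02,"twist":0},{"fingers":0.82,"x":2.83,"y":-0.02,"z":0.02,"twist":0}]' 40; python3 plan.py .456 -.3795 .005 -39.1;  python3 - <<'E'
from h import *
from bench import viewer
d=viewer.get_image("scene");np.savez("scene5.npz",**d)
crop(d,160,140,110,120,5,"pics/s5.png")
E
python3 plan.py .456 -.3795 .005 -39.1
```

```text
time: 8.53
position: [0.4562, -0.3816, 0.0068]
tool_rot: [0.533, 1.502, -0.534]
ft_force: [0.6, -0.0, -0.3]
grip_width: 0.817
t 8.53 pos [ 0.4562 -0.3816  0.0068] yaw -39.06 w 0.817 F [ 0.6 -0.  -0.3] tilt x [ 0.0022 -0.0012 -1.    ]
shift units [ 0.044  0.039 -0.037] twist 0.008 q7 0.25
t 8.58 pos [ 0.4561 -0.3817  0.0068] yaw -39.07 w 0.818 F [ 0.  -0.2  0.4] tilt x [ 0.0023 -0.0012 -1.    ]
shift units [ 0.045  0.04  -0.037] twist 0.007 q7 0.25
```

View pics/s5.png

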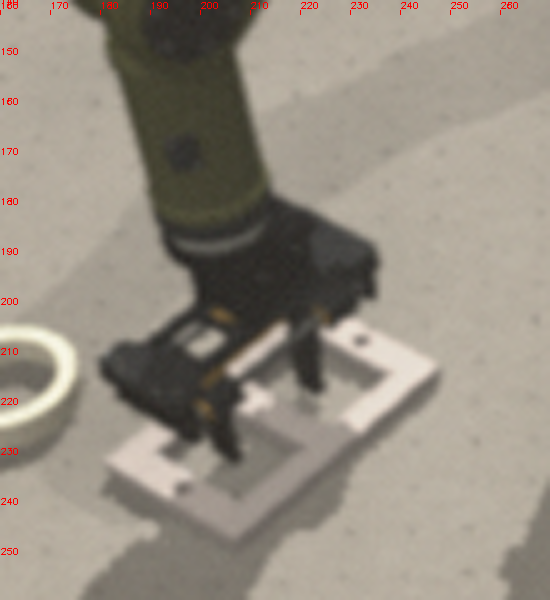

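Fingers are in both pockets ((206,230) and (222,216)). Lower 2 mm, then close.

```bash
python3 -m creep '[{"fingers":0.82,"x":0.05,"y":0.03,"z":-0.03,"twist":0},{"fingers":0.82,"x":0.05,"y":0.03,"z":-0.03,"twist":0},{"fingers":0.1,"x":0.05,"y":0.03,"z":-0.03,"twist":0},{"fingers":0.1,"x":0.05,"y":0.03,"z":-0.03,"twist":0},{"fingers":0.1,"x":0.05,"y":0.03,"z":-0.03,"twist":0},{"fingers":0.1,"x":0.05,"y":0.03,"z":-0.03,"twist":0},{"fingers":0.1,"x":0.05,"y":0.03,"z":-0.03,"twist":0},{"fingers":0.1,"x":0.05,"y":0.03,"z":-0.03,"twist":0},{"fingers":0.1,"x":0.05,"y":0.03,"z":-0.03,"twist":0},{"fingers":0.1,"x":0.05,"y":0.03,"z":-0.03,"twist":0},{"fingers":0.1,"x":0.05,"y":0.03,"z":-0.03,"twist":0}]' 45; python3 plan.py .5578 .0363 .09 -9.8;
```

```text
time: 9.5
position: [0.4549, -0.3792, 0.0033]
tool_rot: [0.534, 1.504, -0.534]
ft_force: [-0.4, 0.4, -0.3]
grip_width: 0.27
t 9.5 pos [ 0.4549 -0.3792  0.0033] yaw -39.07 w 0.27 F [-0.4  0.4 -0.3] tilt x [-1.e-04  2.e-04 -1.e+00]
shift units [-2.165  9.687 -4.551] twist -5.854 q7 0.25
```

```bash
python3 -m creep '[{"fingers":0.1,"x":-0.2,"y":0,"z":0,"twist":0},{"fingers":0.1,"x":-0.6,"y":0,"z":0,"twist":0},{"fingers":0.1,"x":-1.2,"y":0,"z":0,"twist":0},{"fingers":0.1,"x":-1.8,"y":0.2,"z":-0.1,"twist":-0.3},{"fingers":0.1,"x":-2.1,"y":0.7,"z":-0.4,"twist":-1},{"fingers":0.1,"x":-2.16,"y":1.5,"z":-0.8,"twist":-1.8},{"fingers":0.1,"x":-2.16,"y":2.3,"z":-1.1,"twist":-2.6},{"fingers":0.1,"x":-2.16,"y":3.1,"z":-1.5,"twist":-3.4},{"fingers":0.1,"x":-2.16,"y":3.9,"z":-1.8,"twist":-4.2},{"fingers":0.1,"x":-2.16,"y":4.7,"z":-2.2,"twist":-5},{"fingers":0.1,"x":-2.16,"y":5.5,"z":-2.6,"twist":-5.6},{"fingers":0.1,"x":-2.16,"y":6.3,"z":-3,"twist":-5.85},{"fingers":0.1,"x":-2.16,"y":7.1,"z":-3.3,"twist":-5.85},{"fingers":0.1,"x":-2.16,"y":7.9,"z":-3.7,"twist":-5.85},{"fingers":0.1,"x":-2.16,"y":8.6,"z":-4,"twist":-5.85},{"fingers":0.1,"x":-2.16,"y":9.2,"z":-4.3,"twist":-5.85},{"fingers":0.1,"x":-2.16,"y":9.6,"z":-4.5,"twist":-5.85},{"fingers":0.1,"x":-2.16,"y":9.68,"z":-4.55,"twist":-5.85},{"fingers":0.1,"x":-2.16,"y":9.68,"z":-4.55,"twist":-5.85},{"fingers":0.1,"x":-2.16,"y":9.68,"z":-4.55,"twist":-5.85}]' 45; python3 -m creep '[{"fingers":0.1,"x":0,"y":0,"z":0,"twist":0},{"fingers":0.1,"x":0,"y":0,"z":0,"twist":0},{"fingers":0.1,"x":0,"y":0,"z":0,"twist":0},{"fingers":0.1,"x":0,"y":0,"z":0,"twist":0}]' 45; python3 plan.py .5578 .0363 .09 -9.8; python3 - <<'E'
from h import *
from bench import viewer
d=viewer.get_image("scene");np.savez("scene6.npz",**d)
crop(d,275,150,110,120,5,"pics/s6.png")
t=viewer.get_image("top");crop(t,250,160,120,145,4,"pics/t6.png");np.savez("top6.npz",**t)
E
python3 plan.py .5578 .0363 .05 -9.8
```

```text
time: 11.17
position: [0.5568, 0.0348, 0.0891]
tool_rot: [0.134, 1.568, -0.136]
ft_force: [0.4, -1.0, -6.4]
grip_width: 0.268
time: 11.5
position: [0.5577, 0.0351, 0.0898]
tool_rot: [0.136, 1.566, -0.136]
ft_force: [0.2, 0.6, -6.0]
grip_width: 0.27
t 11.5 pos [0.5577 0.0351 0.0898] yaw -9.91 w 0.27 F [ 0.2  0.6 -6. ] tilt x [ 1.e-04 -0.e+00 -1.e+00]
shift units [-0.004  0.031 -0.002] twist -0.022 q7 -0.19
t 11.6 pos [0.5577 0.0356 0.0898] yaw -9.86 w 0.272 F [ 0.3 -0.2 -6.1] tilt x [ 1.e-04  1.e-04 -1.e+00]
shift units [ 0.996  0.018 -0.001] twist -0.013 q7 -0.19
```

View pics/s6.png

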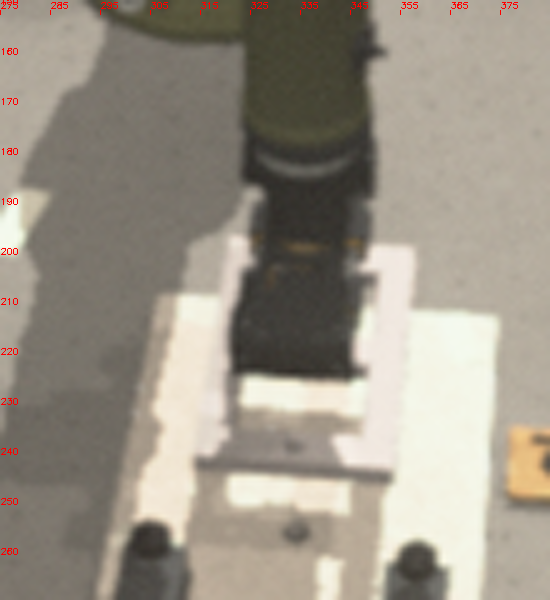

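View pics/t6.png

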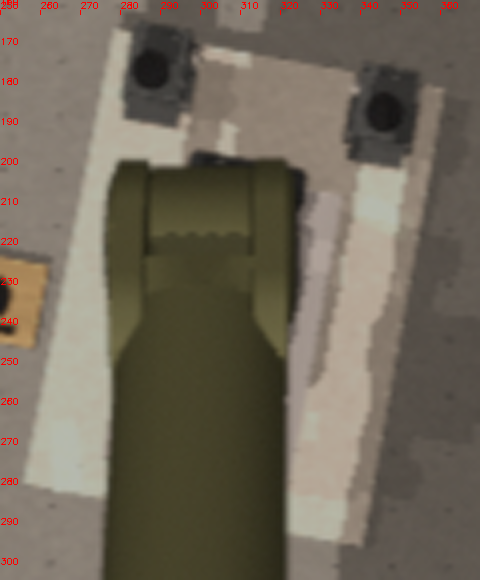

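```bash
cat > ck.py <<'E'
from h import *
import sys
from bench import telemetry
def overlay(d,c,yaw,zb,u0,v0,w,h,k,fn,extra=()):
    im=d["pixels"][v0:v0+h,u0:u0+w,::-1];im=cv2.resize(im,None,fx=k,fy=k,interpolation=cv2.INTER_CUBIC)
    a=np.radians(yaw);M=np.array([[np.cos(a),-np.sin(a)],[np.sin(a),np.cos(a)]])
    def W(x,y,z): p=M@[x,y]; return np.array([c[0]+p[0],c[1]+p[1],z])
    def px(P): u,v=proj(d,P);return int(round((u-u0+.5)*k-.5)),int(round((v-v0+.5)*k-.5))
    def poly(pts,z,col): cv2.polylines(im,[np.array([px(W(x,y,z)) for x,y in pts])],True,col,1)
    poly([(.1,.0625),(.1,-.0625),(-.1,-.0625),(-.1,.0625)],zb+.015,(0,0,255))
    poly([(.1,.0625),(.1,-.0625),(-.1,-.0625),(-.1,.0625)],zb,(255,0,0))
    for sx in(-1,1):
        th=np.linspace(0,6.283,24)
        poly([(sx*.087+.006*np.cos(t),.006*np.sin(t)) for t in th],zb+.015,(0,0,255))
        poly([(sx*.043+dx,dy) for dx,dy in((-.031,-.04),(.031,-.04),(.031,.04),(-.031,.04))],zb+.015,(0,255,0))
    cv2.imwrite(fn,im)
E
python3 - <<'E'
from ck import *
s=load("scene6.npz");t=load("top6.npz")
overlay(s,(.5577,.0353),-9.88,.0865,305,190,60,65,9,"pics/ov6.png")
overlay(t,(.5577,.0353),-9.88,.0865,300,200,50,70,8,"pics/ovt6.png")
E
```

```text
(no output)
```

View pics/ov6.png

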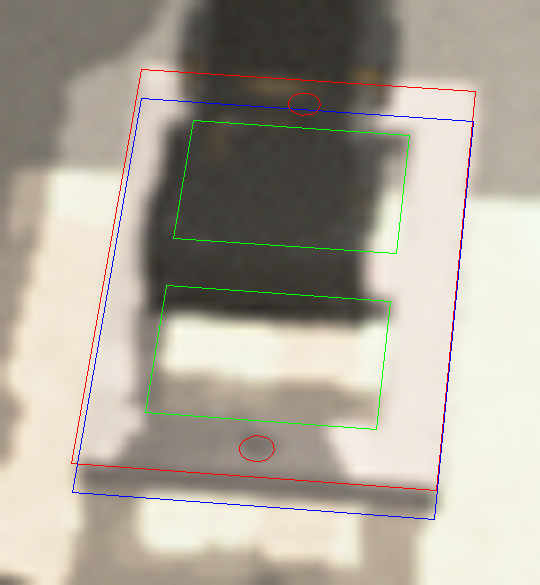

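View pics/ovt6.png

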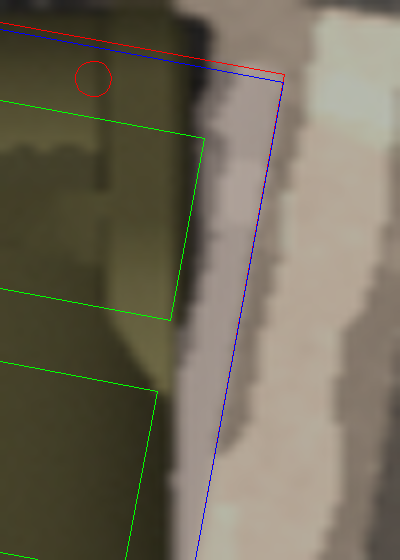

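```bash
cat > eg.py <<'E'
from h import *
from scipy.ndimage import map_coordinates,gaussian_filter1d
def W(c,yaw,p):
    a=np.radians(yaw);return np.array([c[0]+np.cos(a)*p[0]-np.sin(a)*p[1],c[1]+np.sin(a)*p[0]+np.cos(a)*p[1],p[2]])
def edge(d,c,yaw,A,B,f0,f1,n=12,r=.008):
    """offset (mm) along outward in-plane normal (body frame) of strongest gradient, sampled between fractions f0,f1 of A->B"""
    g=cv2.cvtColor(d["pixels"],cv2.COLOR_RGB2GRAY).astype(float);A=np.array(A);B=np.array(B);u=(B-A)/np.linalg.norm(B-A);nr=np.array([u[1],-u[0],0])
    o=np.linspace(-r,r,65);out=[];sg=[]
    for f in np.linspace(f0,f1,n):
        P=[proj(d,W(c,yaw,A+(B-A)*f+nr*k)) for k in o];P=np.array(P)
        v=map_coordinates(g,[P[:,1],P[:,0]],order=3);dv=np.gradient(gaussian_filter1d(v,3));i=np.argmax(abs(dv));out.append(o[i]*1e3);sg.append(dv[i])
    return np.round(out,1),np.round(sg).astype(int),round(float(np.median(out)),2)
E
python3 - <<'E'
from eg import *
s6=load("scene6.npz");t6=load("top6.npz");s4=load("scene4.npz");t4=load("top4.npz")
c=(.5577,.0353);y=-9.88;z=.1015
for d,n in((s6,'s6'),(t6,'t6')):
    print(n,'plate right(-y)');print(*edge(d,c,y,(.1,-.0625,z),(-.1,-.0625,z),.05,.95),sep='\n')
    print(n,'plate left(+y)');print(*edge(d,c,y,(-.1,.0625,z),(.1,.0625,z),.05,.95),sep='\n')
print('s6 far edge bottom');print(*edge(s6,c,y,(.1,.0625,z-.015),(.1,-.0625,z-.015),.05,.95),sep='\n')
print('s6 far edge top');print(*edge(s6,c,y,(.1,.0625,z),(.1,-.0625,z),.05,.95,r=.004),sep='\n')
print('s6 near edge top');print(*edge(s6,c,y,(-.1,-.0625,z),(-.1,.0625,z),.02,.98),sep='\n')
cb=(.5577,.0353)
for d,n in((s4,'s4'),(t4,'t4')):
    for nm,A,B in (('+y',(-.125,.12,.018),(.205,.12,.018)),('-y',(.205,-.12,.018),(-.125,-.12,.018)),('-x',(-.125,-.12,.018),(-.125,.12,.018)),('+x',(.205,.12,.018),(.205,-.12,.018))):
        print(n,'bed',nm);print(*edge(d,cb,y,A,B,.05,.95),sep='\n')
E
```

```text
s6 plate right(-y)
[ 1.7  1.2 -6.   1.5  3.   1.2  6.8  6.8  1.   0.3  0.5  1.2]
[-1 -1  0  0 -1 -1 -2 -2 -1  1  1  2]
1.25
s6 plate left(+y)
[-1.5 -2.3 -2.  -1.5 -2.5 -2.3 -3.5 -3.  -3.5 -3.8 -2.5 -4. ]
[ 3  3  2  0 -1 -1  0  0 -1  0 -1 -1]
-2.5
t6 plate right(-y)
[-7.  -0.5 -6.2  0.3 -6.8 -6.8 -6.8 -5.8  0.   6.8  5.5  2.5]
[-1  1 -2  1 -2 -2 -2 -3 -1 -3 -4 -5]
-3.12
t6 plate left(+y)
[ 3.2  1.7 -1.  -4.2  0.8  6.5  6.   6.5  1.   2.   0.3 -6.2]
[-5 -6 -6 -6 -2 -2 -1  1 -2  2  1 -1]
1.38
s6 far edge bottom
[3.2 2.3 4.5 3.8 3.2 2.5 4.5 4.  3.5 2.3 4.2 3.2]
[-2 -2 -4 -4 -4 -4 -4 -5 -4 -4 -1 -2]
3.37
s6 far edge top
[ 1.1  1.9  2.4  2.3  1.6  2.5  2.1 -0.3 -0.5  2.8  2.9  2.1]
[2 2 2 1 1 1 1 1 0 0 1 2]
2.12
s6 near edge top
[-4.  -0.7  4.5 -5.  -0.7  0.   0.3 -6.5 -6.2 -3.5 -4.5 -4.5]
[2 2 1 0 1 1 1 0 1 2 2 2]
-3.75
s4 bed +y
[-4.2 -2.5 -3.5 -3.5 -2.5 -4.  -2.  -3.  -3.8 -2.3 -3.5 -1.7]
[3 3 3 2 4 3 3 3 3 4 3 4]
-3.25
s4 bed -y
[ 1.7  2.   1.5  1.2  0.  -0.3  1.2  1.2  0.8  0.5  0.  -0.3]
[3 3 3 3 4 3 3 3 4 4 4 4]
1.0
s4 bed -x
[-4.2 -4.8 -5.8 -4.5 -5.8 -5.  -4.8 -5.5 -4.8 -5.  -6.  -4. ]
[2 2 2 2 2 2 2 2 2 2 2 2]
-4.88
s4 bed +x
[2.3 5.5 6.5 2.3 1.7 2.5 1.7 2.8 1.7 6.8 6.2 2.3]
[ 3 -2 -3  4  5  4  4  4  4 -2 -3  4]
2.38
t4 bed +y
[-0.5 -0.7 -0.7 -1.  -1.  -0.7 -0.3  0.   0.3 -0.5 -0.7 -0.7]
[2 2 2 2 2 3 2 2 2 2 2 2]
-0.75
t4 bed -y
[ 0.5 -0.3  0.8  0.5 -0.3  0.8  0.5  0.   0.5  1.   0.3  0.3]
[2 3 3 3 3 3 3 3 4 3 3 4]
0.5
t4 bed -x
[ 0.  -0.5  0.5  0.3 -0.3 -0.7  0.5  0.  -0.3  0.8  0.3 -0.3]
[4 3 3 4 3 3 3 3 2 3 3 3]
0.0
t4 bed +x
[ 0.5 -7.  -3.5  0.5  0.5  0.  -0.3  0.8  0.8  6.2 -6.5  0.3]
[ 4 -1  0  4  6  5  5  4  5 -1 -1  3]
0.38
```

```bash
python3 -m creep '[{"fingers":0.1,"x":0.3,"y":0.02,"z":0,"twist":0},{"fingers":0.1,"x":0.7,"y":0.02,"z":0,"twist":0},{"fingers":0.1,"x":1.0,"y":0.02,"z":0,"twist":0},{"fingers":0.1,"x":1.2,"y":0.02,"z":0,"twist":0},{"fingers":0.1,"x":1.25,"y":0.02,"z":0,"twist":0},{"fingers":0.1,"x":1.25,"y":0.02,"z":0,"twist":0},{"fingers":0.1,"x":1.25,"y":0.02,"z":0,"twist":0},{"fingers":0.1,"x":1.25,"y":0.02,"z":0,"twist":0},{"fingers":0.1,"x":1.25,"y":0.02,"z":0,"twist":0}]' 45;  python3 - <<'E'
from ck import *
from bench import viewer
s=viewer.get_image("scene");np.savez("scene7.npz",**s)
crop(s,305,200,60,65,9,"pics/s7.png")
E
python3 plan.py .5575 .0360 .0213 -9.85
```

```text
time: 12.35
position: [0.5586, 0.0369, 0.0406]
tool_rot: [0.135, 1.565, -0.134]
ft_force: [-0.5, 0.7, -6.3]
grip_width: 0.269
t 12.4 pos [0.5585 0.0369 0.0405] yaw -9.82 w 0.269 F [-0.1  0.5 -6.2] tilt x [ 1.5e-03  4.0e-04 -1.0e+00]
shift units [ 0.48  -0.026 -0.022] twist 0.006 q7 -0.16
```

View pics/s7.png

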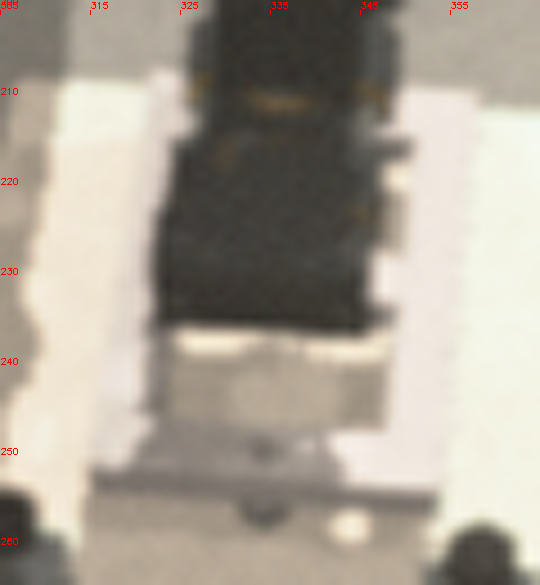

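```bash
python3 -m creep '[{"fingers":0.1,"x":0.05,"y":-0.02,"z":-0.02,"twist":0},{"fingers":0.1,"x":0.1,"y":-0.02,"z":-0.02,"twist":0},{"fingers":0.1,"x":0.13,"y":-0.02,"z":-0.02,"twist":0},{"fingers":0.1,"x":0.16,"y":-0.02,"z":-0.02,"twist":0},{"fingers":0.1,"x":0.2,"y":-0.02,"z":-0.02,"twist":0},{"fingers":0.1,"x":0.2,"y":-0.02,"z":-0.02,"twist":0},{"fingers":0.1,"x":0.2,"y":-0.02,"z":-0.02,"twist":0}]' 45; python3 plan.py .5575 .0360 .0213 -9.85
```

```text
time: 12.98
position: [0.5569, 0.0362, 0.0316]
tool_rot: [0.135, 1.567, -0.135]
ft_force: [-0.2, -0.1, -6.9]
grip_width: 0.267
t 12.98 pos [0.5569 0.0362 0.0316] yaw -9.82 w 0.267 F [-0.2 -0.1 -6.9] tilt x [-2.e-04 -0.e+00 -1.e+00]
shift units [ 0.258 -0.001  0.016] twist 0.006 q7 -0.16
```

```bash
python3 -m creep '[{"fingers":0.1,"x":0.04,"y":0,"z":0.01,"twist":0},{"fingers":0.1,"x":0.08,"y":0,"z":0.01,"twist":0},{"fingers":0.1,"x":0.1,"y":0,"z":0.01,"twist":0},{"fingers":0.1,"x":0.1,"y":0,"z":0.01,"twist":0},{"fingers":0.1,"x":0.1,"y":0,"z":0.01,"twist":0}]' 45; python3 plan.py .5575 .0360 .0213 -9.85
```

```text
time: 13.4
position: [0.5573, 0.036, 0.0277]
tool_rot: [0.135, 1.567, -0.135]
ft_force: [-0.2, -0.3, -5.7]
grip_width: 0.266
t 13.4 pos [0.5573 0.036  0.0277] yaw -9.82 w 0.266 F [-0.2 -0.3 -5.7] tilt x [-2.e-04 -0.e+00 -1.e+00]
shift units [0.159 0.    0.006] twist 0.006 q7 -0.15
```

```bash
python3 -m creep '[{"fingers":0.1,"x":0.04,"y":0,"z":0,"twist":0},{"fingers":0.1,"x":0.08,"y":0,"z":0,"twist":0},{"fingers":0.1,"x":0.12,"y":0,"z":0,"twist":0},{"fingers":0.1,"x":0.12,"y":0,"z":0,"twist":0},{"fingers":0.1,"x":0.12,"y":0,"z":0,"twist":0}]' 45; python3 plan.py .5575 .0360 .0213 -9.85
```

```text
time: 13.82
position: [0.5572, 0.0361, 0.0228]
tool_rot: [0.135, 1.567, -0.135]
ft_force: [-0.0, 0.1, -5.9]
grip_width: 0.269
t 13.82 pos [0.5572 0.0361 0.0228] yaw -9.82 w 0.269 F [-0.   0.1 -5.9] tilt x [-3.e-04 -0.e+00 -1.e+00]
shift units [ 0.037 -0.     0.008] twist 0.006 q7 -0.15
```

```bash
python3 -m creep '[{"fingers":0.1,"x":0.02,"y":0,"z":0,"twist":0},{"fingers":0.1,"x":0.04,"y":0,"z":0,"twist":0},{"fingers":0.1,"x":0.05,"y":0,"z":0,"twist":0},{"fingers":0.1,"x":0.05,"y":0,"z":0,"twist":0},{"fingers":0.1,"x":0.05,"y":0,"z":0,"twist":0}]' 45; python3 plan.py .5575 .0360 .0213 -9.85
```

```text
time: 14.23
position: [0.5575, 0.0361, 0.0213]
tool_rot: [0.135, 1.566, -0.134]
ft_force: [-0.0, -0.2, -3.1]
grip_width: 0.271
t 14.23 pos [0.5575 0.0361 0.0213] yaw -9.82 w 0.271 F [-0.  -0.2 -3.1] tilt x [ 3.e-04  2.e-04 -1.e+00]
shift units [-0.    -0.002  0.001] twist 0.006 q7 -0.15
```

```bash
python3 -m creep '[{"fingers":0.1,"x":0.02,"y":0,"z":0,"twist":0},{"fingers":0.1,"x":0.02,"y":0,"z":0,"twist":0},{"fingers":0.1,"x":0.02,"y":0,"z":0,"twist":0}]' 45; python3 plan.py .5575 .0360 .0213 -9.85
```

```text
time: 14.48
position: [0.5575, 0.0361, 0.0213]
tool_rot: [0.135, 1.567, -0.134]
ft_force: [-4.0, -0.7, 5.2]
grip_width: 0.271
t 14.48 pos [0.5575 0.0361 0.0213] yaw -9.82 w 0.271 F [-4.  -0.7  5.2] tilt x [ 1.e-04  6.e-04 -1.e+00]
shift units [-0.    -0.003  0.001] twist 0.005 q7 -0.15
```

Firm contact at exactly the expected seated height. Release, and look.

```bash
python3 -m creep '[{"fingers":0.6,"x":-0.02,"y":0,"z":0,"twist":0},{"fingers":0.7,"x":-0.02,"y":0,"z":0,"twist":0},{"fingers":0.7,"x":-0.02,"y":0,"z":0,"twist":0},{"fingers":0.7,"x":-0.02,"y":0,"z":0,"twist":0},{"fingers":0.7,"x":-0.02,"y":0,"z":0,"twist":0},{"fingers":0.7,"x":-0.02,"y":0,"z":0,"twist":0}]' 45; python3 plan.py .42 -.2 .2 -9.85
```

```text
time: 14.98
position: [0.5575, 0.0361, 0.021]
tool_rot: [0.135, 1.566, -0.135]
ft_force: [0.4, 0.6, 1.0]
grip_width: 0.636
t 14.98 pos [0.5575 0.0361 0.021 ] yaw -9.82 w 0.636 F [0.4 0.6 1. ] tilt x [ 4.e-04  0.e+00 -1.e+00]
shift units [-4.477 -6.402 -2.38 ] twist 0.006 q7 -0.15
```

```bash
python3 -m creep '[{"fingers":0.7,"x":-0.1,"y":0,"z":0,"twist":0},{"fingers":0.7,"x":-0.5,"y":0,"z":0,"twist":0},{"fingers":0.7,"x":-1.2,"y":0,"z":0,"twist":0},{"fingers":0.7,"x":-2,"y":0,"z":0,"twist":0},{"fingers":0.7,"x":-3,"y":-0.5,"z":-0.2,"twist":0},{"fingers":0.7,"x":-4,"y":-1.2,"z":-0.5,"twist":0},{"fingers":0.7,"x":-4.5,"y":-2,"z":-0.8,"twist":0},{"fingers":0.7,"x":-4.5,"y":-3,"z":-1.2,"twist":0},{"fingers":0.7,"x":-4.5,"y":-4,"z":-1.6,"twist":0},{"fingers":0.7,"x":-4.5,"y":-5,"z":-2,"twist":0},{"fingers":0.7,"x":-4.5,"y":-6,"z":-2.4,"twist":0},{"fingers":0.7,"x":-4.5,"y":-6.4,"z":-2.4,"twist":0},{"fingers":0.7,"x":-4.5,"y":-6.4,"z":-2.4,"twist":0},{"fingers":0.7,"x":-4.5,"y":-6.4,"z":-2.4,"twist":0},{"fingers":0.7,"x":-4.5,"y":-6.4,"z":-2.4,"twist":0}]'; python3 - <<'E'
from ck import *
from bench import viewer
s=viewer.get_image("scene");np.savez("scene8.npz",**s)
t=viewer.get_image("top");np.savez("top8.npz",**t)
crop(t,225,160,140,145,4,"pics/t8.png");crop(s,285,200,130,95,6,"pics/s8.png")
overlay(t,(.5575,.036),-9.85,.018,280,190,60,100,6,"pics/ov8.png")
cv2.imwrite("pics/top8.png",t["pixels"][:,:,::-1])
# depth: plate top & board
for nm,p in dict(plateL=(.0,.05),plateR=(.0,-.05),plF=(.096,.03),plN=(-.096,-.03),web=(0,0)).items():
    from eg import W
    X=W((.5575,.036),-9.85,(*p,.033));u,v=proj(t,X);print(nm,dep(t,u,v).round(4))
for p in((.03,.17),(-.02,.15),(.02,.2)):
    X=W((.5575,.036),-9.85,(*p,.008));u,v=proj(t,X);print('blank',dep(t,u,v).round(4))
E
```

```text
time: 16.23
position: [0.4195, -0.199, 0.2012]
tool_rot: [0.135, 1.566, -0.134]
ft_force: [0.5, 0.7, -0.1]
grip_width: 0.7
plateL [0.5654 0.0849 0.0387]
plateR [ 0.5488 -0.0133  0.0345]
plF [0.6569 0.0491 0.0348]
plN [0.4577 0.0228 0.0346]
web [0.5575 0.036  0.0331]
blank [0.6162 0.1984 0.0078]
blank [0.5631 0.1868 0.0112]
blank [0.6117 0.2299 0.0061]
```

View pics/t8.png

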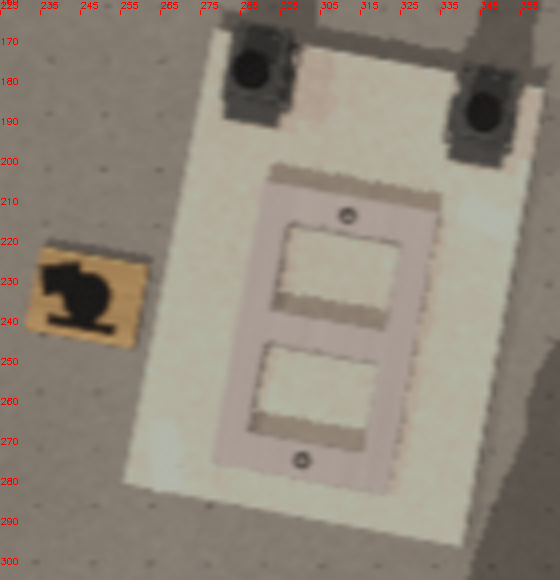

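View pics/s8.png

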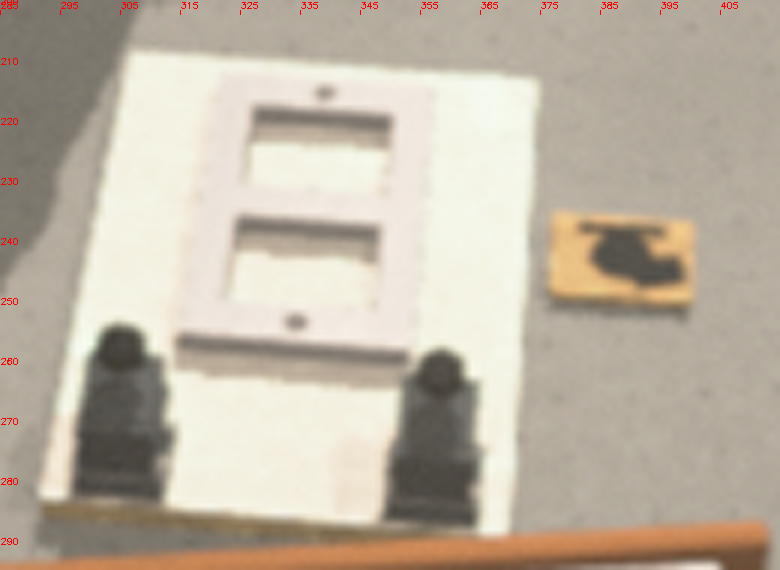

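View pics/ov8.png

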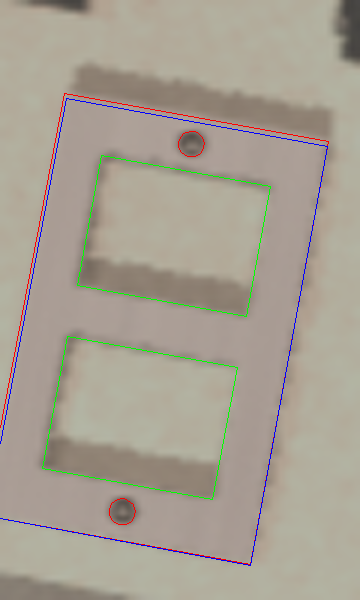

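View pics/top8.png

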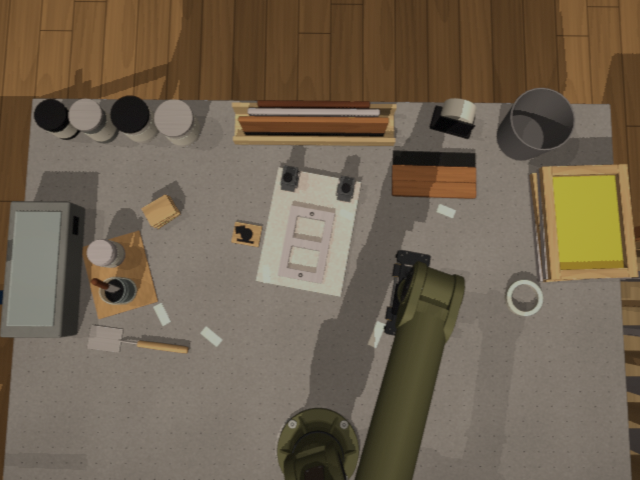

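```bash
python3 - <<'E'
from eg import *
t=load("top8.npz");c=(.5575,.036);y=-9.85
def med(pts,z):
    return np.median([dep(t,*proj(t,W(c,y,(a,b,z))))[2] for a,b in pts])*1e3
L=np.linspace
g=lambda x0,x1,y0,y1:[(a,b) for a in L(x0,x1,25) for b in L(y0,y1,25)]
print('left rail',med(g(-.08,.08,.048,.056),.033),'right',med(g(-.08,.08,-.056,-.048),.033))
print('far bar',med(g(.079,.094,.015,.05)+g(.079,.094,-.05,-.015),.033),'near',med(g(-.094,-.079,.015,.05)+g(-.094,-.079,-.05,-.015),.033))
print('board',med(g(-.07,-.02,-.03,.03)+g(.02,.06,-.03,.03),.018),med(g(-.1,.1,-.11,-.08),.018))
print('blank L/R',med(g(-.02,.02,.143,.165),.008),med(g(-.02,.02,.178,.2),.008))
E
python3 -c "
from bench import workorder;print(workorder.close_job())"
```

```text
left rail 32.497279928880076 right 33.17528284239968
far bar 33.0174581805911 near 32.52156682679341
board 17.600817164151405 18.039496164725442
blank L/R 7.321995111703172 7.516921305910307
the job is handed in; nothing more can be done
None
```

The job is done and handed in at about 16 s, well under the 64 s limit. The spoiled blank is off the board and the nest plate is fitted over both pins.

- **Blank:** I gripped it across its 60 mm side and set it down on the clear table left of the board. The top camera puts its upper face at about 7.3–7.5 mm on both sides, so it lies flat, and it doesn't touch the board.
- **Nest plate:** I held it by the web and lowered it in small steps with no side load on the pins. It touched down at exactly the height I expected, and I pressed lightly before letting go.
- **Plate check:** Afterwards both pins showed centred in the holes. The plate's upper face measured 32.5–33.2 mm on all four sides against 33 mm nominal, so it is home and flat.
- **Other things:** Nothing else in the top view looked moved, and the arm finished clear of everything.
- **Disagreement:** The two cameras differed by about 2–4 mm on absolute positions. I lined the plate up on the board within each camera's own view, where they agreed to about 1 mm. A few single depth readings were up to 6 mm off, so the heights above are medians over areas.

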